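Fetch the doming block from behind the jars in a goldsmith's tool caddy

ROBOT

A 6-joint arm with a two-finger parallel gripper is mounted at the origin on the work surface. World frame = base frame: x ahead of the robot, y to its left, z up, the work surface at z = 0. Lengths are in m, angles in rad, forces in N, time in s.
With the tool pointing down it reaches from about 0.3 to 0.775 m from the base axis. Payload 14.6 kg.
Tool frame: the origin (TCP) lies on the mounting face of the last link; the fingertips stand 199 mm ahead of it and the grasp point (between the pads) lies 180 mm ahead of it; z points along the fingers, y is the line along which they close (so a half turn about z gives the same grasp; the last joint's range is limited). The gripper opens to 94 mm and grips with 3 to 60 N. Pads are 16 mm wide; open, the fingers measure 119 mm over their backs; the gripper's body (75 mm by 177 mm) begins 78 mm behind the grasp point.
Start: joints at [-1.318, 0.3, 1.521, -0, 1.321, -0.067], TCP at [0.173, -0.522, 0.405] pointing down, gripper open.
Joint ranges: [-3.03, 3.03], [-0.79, 2.21], [0.23, 2.52], [-1.04, 4.18], [0, 3.07], [-2.55, 2.55]. Speed limits (rad/s): [2.22, 2.22, 2.57, 3.14, 3.14, 3.14].

INTERFACE

Orientations are given as [roll, pitch, yaw] about the fixed x, y, z axes, in that order (R = Rz(yaw) Ry(pitch) Rx(roll)).
In Python, from station import telemetry, cams, workorder, finder gives the robot as it stands.
- The arm moves only by the tool jog_arm, never from a script. Its argument "rows" is a list of rows, each an object with "gripper": the finger opening in m, from 0 to 0.094; "slide": the shift along the tool's x, y, z in m, a list of three; "spin": the turn about the tool's z in rad. In form: [{"gripper": gripper, "slide": [tx, ty, tz], "spin": spin}, ...]. A call has 1 to 8 rows; each row is the pose to reach, as a shift and turn from the pose commanded when the call began, along the tool's axes at that moment; what a row does not reach only later rows make up. A row lasts 1/10 s, in which the tool goes at most 50 mm and 8.59 degrees, less where a joint would pass 70% of its speed; a pose out of reach is approached as far as the arm can. A call with a gripper value outside its range is refused whole. The fingers move at their own pace and stop on an object; "squeeze" is the grip in N (left out, the last holds). Time passes only in rows, so rows that repeat a pose let the fingers close. It gives the time, the measured TCP pose, the force, the opening and the grip force at its end, in the units of the state.
- telemetry.get_obs(): the state, without advancing time (a new reading comes with each control period).
- cams.camera(name): name is "scene" or "top" or "wrist"; returns (picture, depth): 420x560x3 uint8, red, green, blue; 420x560 float32, m along the optical axis (not along the pixel's ray), 0 where there is no reading.
- cams.camera_info(name): a dict with "camera_matrix" (3x3 intrinsics, pixels), "k1" (the pictures are not rectified: a ray, as slopes to the right and down, at radius r is drawn at 1 + k1 r^2 times it, then the intrinsics apply), "R" (3x3) and "t" (3): a world point X has camera coordinates R X + t; the wrist camera has in their place "tool_from_camera" (4x4, takes a point from camera to tool coordinates, whose origin is the TCP and whose axes are the flange's). Camera axes: x right, y down, z forward; pixel columns grow to the right and rows downward; lengths in m; the calibration is good to about 2 mm. A picture is of the moment at which its call begins: read the wrist's pose just before it. camera_info takes no time and is no camera call.
- workorder.hand_in(): hands the job in; it is judged then, once.
Trained networks look in the newest picture that a camera, given by its name, has taken for a name from the list of things; names that differ only in an ending like _2 or _b are one class to them, and where a whole thing is asked for, a point or a joint stands for the part that bears it (a point fixed in the world has none). Each returns a list of dicts, best first, with "confidence" (0 to 1); they miss things now and then, are a little off and sometimes report something else, mostly with a low value. They report only what shows in the picture. A call takes as long as a camera call.
- finder.find_in(target, camera): "point" ([x, y, z] in m, in world coordinates, good to about 4 mm: the middle of the surface that is visible of it).
- finder.masks_of(target, camera): "region" (420x560 bool, what is visible of it).
The state is a dict: "time_s": time; "qpos": joint angles; "joint_vel": joint speeds; "tau": joint torques, N m; "ee_pos": TCP position; "eef_rot": TCP orientation; "force": force on the tool from outside, world axes, zero at the start; "moment": the same for the moment, N m; "grip_width": finger opening in m; "grip_force": force on a finger pad.
Only numpy, scipy, OpenCV 4.12 (cv2) and the standard library are available. Lean on these libraries where they do the work, as an engineer would, in place of code of your own. Each camera call takes 0.05 s, during which the arm holds its last target. There are 200 camera calls.

TASK

The steel doming block stands at the back of the wooden caddy, shut in by a flux jar, a square bottle and a spirit can: stand all three of them upright on the pale soldering board, then lift the doming block out and set it down in the middle of the black rubber bench pad, hollows up as it stands now. Only then put the jar, the bottle and the can back in the caddy, each upright in the very place where it stood before. Let nothing fall over and leave the white dish and the tool pot alone.

Things in the scene. Friction and masses are not known exactly. Their poses are not given: they have to be found in the camera images.
- doming_block: loose steel cube 46 x 46 x 46 mm, 0.65 to 0.83 kg, with one large and four small round hollows in its top face. Origin: centre of its underside; z up, x and y square to the sides. It stands on the floor of the caddy about 8 mm in front of the back board, sides parallel to the caddy's to within 3 degrees. While the other three surround it there is no room for fingers beside it
- flux_jar: loose round white ceramic jar, 60 mm diameter, lid 62 mm at 88 to 97 mm height, on it an upright white knob 26 mm diameter from 97 to 123 mm height (the top), by which it is lifted. 0.21 to 0.34 kg, closed. Origin: centre of its underside, z up
- square_bottle: loose square amber bottle, 56 x 56 mm, body 90 mm high, sloping shoulder to 101 mm, black round cap 30 mm diameter from 101 to 127 mm height (the top), by which it is lifted. 0.24 to 0.39 kg, closed. Origin: centre of its underside, z up
- spirit_can: loose round dark bare-metal can, 64 mm diameter (65 mm over its seams), body 78 mm high, conical shoulder to 92 mm, brass round cap 28 mm diameter from 92 to 118 mm height (the top), by which it is lifted. 0.20 to 0.33 kg, closed. Origin: centre of its underside, z up
- caddy: fixed wooden tray, 160 mm (x) by 226 mm (y) outside, walls 8 mm; floor top 8 mm above the table; front and side walls 22 mm high, back board (its +x side) 60 mm high. Origin: centre of its underside. In its frame the doming block stands near (41, 0) mm; the jar, bottle and can stand in any arrangement near (28, 61), (28, -61) and (-24, 0) mm
- soldering_board: fixed flat pale heat-proof board, 280 mm (x) by 140 mm (y), top 12 mm above the table: the side area. It may be on the left or the right. Origin: centre of its underside
- bench_pad: fixed square wooden base 130 x 130 mm, 25 mm high, with a black rubber pad 100 x 100 mm on its middle, pad top 35 mm above the table. On the other side from the soldering board. Origin: centre of the base's underside
- tool_pot: bystander: brown pot 80 mm across, with tools standing in it to 180 mm height, beyond the caddy; origin centre of its underside
- borax_dish: bystander: small empty white dish, 64 mm across, 20 mm high, between the robot and the caddy; origin centre of its underside

How it is judged:
On the way, in this order (a step that is already met when the one before it is completed fails the run):
1. the flux jar, the square bottle and the spirit can all stand upright on the soldering board, released, while the doming block is still in the caddy (x of flux_jar in the frame of soldering_board between -0.12 and 0.12 m and y of flux_jar in the frame of soldering_board between -0.05 and 0.05 m and z of flux_jar in the frame of soldering_board between 0.008 and 0.018 m and angle between each of flux_jar, square_bottle, spirit_can's own z axis and vertical below 0.1 rad and contact force between the fingers and flux_jar below 0.3 N and linear speed of each of flux_jar, square_bottle, spirit_can below 0.02 m/s and x of square_bottle in the frame of soldering_board between -0.12 and 0.12 m and y of square_bottle in the frame of soldering_board between -0.05 and 0.05 m and z of square_bottle in the frame of soldering_board between 0.008 and 0.018 m and contact force between the fingers and square_bottle below 0.3 N and x of spirit_can in the frame of soldering_board between -0.12 and 0.12 m and y of spirit_can in the frame of soldering_board between -0.05 and 0.05 m and z of spirit_can in the frame of soldering_board between 0.008 and 0.018 m and contact force between the fingers and spirit_can below 0.3 N and horizontal distance between doming_block and caddy below 0.08 m and z of doming_block in the frame of caddy below 0.02 m), for 0.2 s.
2. the doming block stands released in the middle of the bench pad while the other three still stand on the soldering board (x of flux_jar in the frame of soldering_board between -0.12 and 0.12 m and y of flux_jar in the frame of soldering_board between -0.05 and 0.05 m and z of flux_jar in the frame of soldering_board between 0.008 and 0.018 m and angle between each of flux_jar, square_bottle, spirit_can, doming_block's own z axis and vertical below 0.1 rad and contact force between the fingers and flux_jar below 0.3 N and linear speed of each of flux_jar, square_bottle, spirit_can, doming_block below 0.02 m/s and x of square_bottle in the frame of soldering_board between -0.12 and 0.12 m and y of square_bottle in the frame of soldering_board between -0.05 and 0.05 m and z of square_bottle in the frame of soldering_board between 0.008 and 0.018 m and contact force between the fingers and square_bottle below 0.3 N and x of spirit_can in the frame of soldering_board between -0.12 and 0.12 m and y of spirit_can in the frame of soldering_board between -0.05 and 0.05 m and z of spirit_can in the frame of soldering_board between 0.008 and 0.018 m and contact force between the fingers and spirit_can below 0.3 N and horizontal distance between doming_block and bench_pad below 0.015 m and z of doming_block in the frame of bench_pad between 0.03 and 0.04 m and contact force between the fingers and doming_block below 0.3 N), for 0.2 s.
At the end, for the whole second after the job is handed in: the doming block stands upright, hollows up, on the bench pad within 15 mm of its centre; the flux jar, the square bottle and the spirit can each stand upright within 15 mm of where they stood at the start; all released and at rest (distance of each of flux_jar, square_bottle, spirit_can from where it was at the start of the episode below 0.015 m and angle between each of flux_jar, square_bottle, spirit_can, doming_block's own z axis and vertical below 0.1 rad and contact force between the fingers and flux_jar below 0.3 N and linear speed of each of flux_jar, square_bottle, spirit_can, doming_block below 0.02 m/s and contact force between the fingers and square_bottle below 0.3 N and contact force between the fingers and spirit_can below 0.3 N and horizontal distance between doming_block and bench_pad below 0.015 m and z of doming_block in the frame of bench_pad between 0.03 and 0.04 m and contact force between the fingers and doming_block below 0.3 N); the robot touches nothing.
It fails at once if the jar, the bottle, the can or the doming block is tipped over (angle between any of flux_jar, square_bottle, spirit_can, doming_block's own z axis and vertical above 0.5 rad).
It fails at once if the tool pot or the white dish is pushed aside by more than 20 mm (distance of any of tool_pot, borax_dish from where it was at the start of the episode above 0.02 m).
It also fails if it takes over 147 s, if anything falls off the work surface, if the arm or the gripper's body presses on something with over 40 N, if the wrist force passes 120 N, or if a joint passes its speed limit or range.

## Working session

There is one attempt and no reset: what is moved stays moved. The work goes in short steps, Python scripts to look and compute and a tool call to move; the robot and the scene stay as the last step left them, time stands still between calls to the robot, and variables do not carry over. Pictures are saved under pics/ and viewed, at most 14 in all, crops included, and the job is handed in when it is done.

Besides the shell and the picture viewer there is one more tool, called as name(argument=value, ...), one argument or row to a line, values as JSON. jog_arm: Moves the arm, as the interface text tells. Its arguments: {"type":"object","properties":{"rows":{"type":"array","items":{"type":"object","properties":{"gripper":{"type":"number"},"slide":{"type":"array","items":{"type":"number"}},"spin":{"type":"number"}}}},"squeeze":{"type":"number"}},"required":["rows"]}

```bash
mkdir -p pics; ls; cat > h.py <<'E'
import numpy as np, cv2
from station import telemetry, cams, workorder, finder
from scipy.spatial.transform import Rotation as Ro
def tool(o=None):
    o=o or telemetry.get_obs(); T=np.eye(4); T[:3,:3]=Ro.from_euler('xyz',o['eef_rot']).as_matrix(); T[:3,3]=o['ee_pos']; return T
def shot(name):
    T=tool(); p,d=cams.camera(name); ci=cams.camera_info(name)
    if name=='wrist': C=T@np.array(ci['tool_from_camera'])
    else:
        C=np.eye(4); R=np.array(ci['R']); C[:3,:3]=R.T; C[:3,3]=-R.T@np.array(ci['t'])
    return p,d,ci,C
def world(d,ci,C):
    K=np.array(ci['camera_matrix']); k=ci['k1']; v,u=np.mgrid[:420,:560]
    xd=(u-K[0,2])/K[0,0]; yd=(v-K[1,2])/K[1,1]; x,y=xd.copy(),yd.copy()
    for _ in range(8):
        s=1+k*(x*x+y*y); x,y=xd/s,yd/s
    P=np.stack([x*d,y*d,d],-1)@C[:3,:3].T+C[:3,3]; P[d<=0]=np.nan; return P
def save(p,n): cv2.imwrite('pics/'+n+'.png',p[...,::-1])
E
python3 - <<'E'
from h import *
np.set_printoptions(precision=4,suppress=True)
o=telemetry.get_obs(); print(o['ee_pos'],o['eef_rot'],o['time_s'],o['force'])
for c in ('top','scene'):
    p,d,ci,C=shot(c); save(p,c+'0'); np.savez(c+'0',p=p,d=d,W=world(d,ci,C)); print(c,C[:3,3])
    for n in 'doming_block flux_jar square_bottle spirit_can caddy soldering_board bench_pad tool_pot borax_dish'.split():
        r=finder.find_in(n,c); print(n,[(np.round(q['point'],3),round(q['confidence'],2)) for q in r[:2]])
E
```

```text
pics
[ 0.1729 -0.5221  0.4041] [-3.1404 -0.0001  0.3198] 0.0 [ 0.0653  0.3181 -0.6256]
top [ 0.4831 -0.0103  0.7809]
doming_block [(array([0.656, 0.01 , 0.053]), 0.96), (array([ 0.65 , -0.053,  0.103]), 0.58)]
flux_jar [(array([ 0.651, -0.052,  0.103]), 0.97)]
square_bottle [(array([ 0.586, -0.005,  0.098]), 0.91)]
spirit_can [(array([0.615, 0.061, 0.09 ]), 0.9), (array([0.484, 0.286, 0.013]), 0.65)]
caddy [(array([ 0.59 , -0.002,  0.009]), 0.94)]
soldering_board [(array([0.487, 0.286, 0.011]), 0.67)]
bench_pad [(array([ 0.505, -0.272,  0.035]), 0.65)]
tool_pot [(array([0.778, 0.171, 0.064]), 0.72)]
borax_dish [(array([ 0.402, -0.005,  0.01 ]), 0.75)]
scene [0.8789 0.4943 0.5632]
doming_block [(array([0.654, 0.014, 0.052]), 0.75), (array([0.634, 0.08 , 0.082]), 0.64)]
flux_jar [(array([ 0.668, -0.037,  0.094]), 0.74)]
square_bottle [(array([0.601, 0.01 , 0.097]), 0.61)]
spirit_can [(array([0.634, 0.082, 0.085]), 0.82)]
caddy [(array([0.661, 0.056, 0.013]), 0.75)]
soldering_board [(array([0.512, 0.303, 0.011]), 0.76)]
bench_pad [(array([ 0.519, -0.25 ,  0.028]), 0.56), (array([ 0.671, -0.034,  0.092]), 0.54)]
tool_pot [(array([0.78 , 0.179, 0.072]), 0.58)]
borax_dish [(array([ 0.388, -0.011,  0.016]), 0.91)]
```

View pics/top0.png

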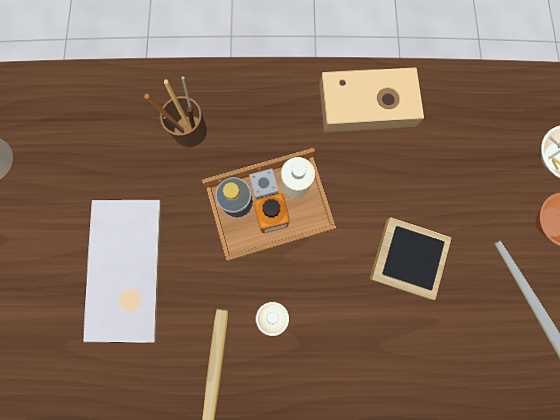

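View pics/scene0.png

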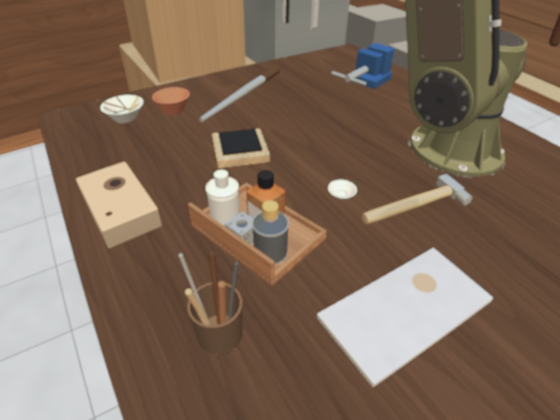

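```bash
python3 - <<'E'
from h import *
np.set_printoptions(precision=4,suppress=True)
W=np.load('top0.npz')['W']
def fit(zlo,zhi,c,r):
    m=(W[...,2]>zlo)&(W[...,2]<zhi)&(np.hypot(W[...,0]-c[0],W[...,1]-c[1])<r)
    q=W[m]; 
    if len(q)<5: print('none');return
    mid,sz,a=cv2.minAreaRect(q[:,:2].astype(np.float32)); (ex,ey),er=cv2.minEnclosingCircle(q[:,:2].astype(np.float32))
    print(len(q),'med z',np.median(q[:,2]),'mean',q.mean(0),'rect',np.round(mid,4),np.round(sz,4),round(a,1),'circ',round(ex,4),round(ey,4),round(er,4))
fit(.122,.145,(.651,-.052),.04) #knob
fit(.122,.150,(.586,-.005),.04)
fit(.118,.140,(.615,.061),.04)
fit(.05,.06,(.656,.01),.04)
fit(.008,.02,(.485,.286),.2)
fit(.03,.04,(.505,-.272),.09)
fit(.018,.035,(.505,-.272),.1)
fit(.02,.026,(.59,0),.16)
fit(.055,.065,(.68,.0),.13)
fit(.07,.3,(.778,.171),.08)
fit(.01,.03,(.40,0),.06)
E
```

```text
178 med z 0.13030989452799563 mean [ 0.6598 -0.054   0.13  ] rect [ 0.6601 -0.0545] [0.0246 0.0246] 89.8 circ 0.6608 -0.0544 0.0129
255 med z 0.13411705257887574 mean [ 0.5921 -0.006   0.1337] rect [ 0.592  -0.0062] [0.0301 0.0291] 69.1 circ 0.5931 -0.0058 0.0159
207 med z 0.12521733555579095 mean [0.6241 0.0639 0.1248] rect [0.6246 0.0641] [0.0269 0.0264] 26.9 circ 0.6249 0.0641 0.014
536 med z 0.05348559402459907 mean [0.6602 0.0106 0.054 ] rect [0.663  0.0079] [0.0636 0.0565] 20.4 circ 0.662 0.0076 0.0391
9750 med z 0.011140766912088595 mean [0.4865 0.2915 0.0112] rect [0.4905 0.232 ] [0.2792 0.2627] 0.4 circ 0.4904 0.2561 0.1745
2644 med z 0.03430771331087756 mean [ 0.5088 -0.2809  0.0343] rect [ 0.509  -0.2818] [0.1012 0.1011] 71.1 circ 0.5094 -0.2815 0.069
3567 med z 0.03176423243647708 mean [ 0.5079 -0.2778  0.0291] rect [ 0.5092 -0.282 ] [0.1321 0.1308] 71.1 circ 0.5094 -0.282 0.0908
872 med z 0.021587577524692092 mean [ 0.5878 -0.0093  0.0218] rect [ 0.6117 -0.0035] [0.1529 0.2258] 16.4 circ 0.6118 -0.0033 0.1348
606 med z 0.05902663024281701 mean [0.6768 0.0163 0.0589] rect [0.6291 0.0019] [0.1311 0.2257] 16.3 circ 0.6744 0.0152 0.1138
979 med z 0.08863225855563128 mean [0.7808 0.1694 0.1063] rect [0.7798 0.1681] [0.0801 0.0775] 40.2 circ 0.7794 0.1684 0.0411
556 med z 0.015551452240632757 mean [ 0.3945 -0.0064  0.0155] rect [ 0.396  -0.0062] [0.0615 0.0601] 89.7 circ 0.3948 -0.0066 0.0318
```

Top view: the caddy is at about (268,205), turned about 16°. The can is at (233,193), the block at (263,182), the jar at (297,173) and the bottle at (271,212). The board is on the left (123,270) and the pad on the right (413,258). The scene view shows the same arrangement. I'll carry the can first, then the bottle, then the jar.

```bash
cat >> h.py <<'E'
np.set_printoptions(precision=4,suppress=True)
def go(*tg,yaw=None):
    T=tool(); y0=telemetry.get_obs()['eef_rot'][2]
    for t in tg: print('slide',np.round(T[:3,:3].T@(np.array(t)-T[:3,3]),4), 'spin',None if yaw is None else round(y0-yaw,4))
E
python3 - <<'E'
from h import *
f=np.load('top0.npz'); W=f['W'];p=f['p'].astype(int)
m=((p.min(-1)>150)&(np.abs(W[...,2]-.012)<.006)&(W[...,1]>.18)).astype(np.uint8)
m=cv2.morphologyEx(m,cv2.MORPH_CLOSE,np.ones((25,25)))
q=W[(m>0)&(np.abs(W[...,2]-.012)<.006)]
print('board',cv2.minAreaRect(q[:,:2].astype(np.float32)))
m=(p.max(-1)<60)&(abs(W[...,2]-.0345)<.004)&(W[...,1]<-.2)
print('pad',cv2.minAreaRect(W[m][:,:2].astype(np.float32)))
go((.6246,.0641,.404),(.6246,.0641,.304),yaw=.285)
E
```

```text
board ((0.49004626274108887, 0.2923251986503601), (0.27943938970565796, 0.14171689748764038), 0.5506978034973145)
pad ((0.509091317653656, -0.28107917308807373), (0.09958945214748383, 0.09768564254045486), 71.81925201416016)
slide [ 0.6131 -0.4145  0.0007] spin 0.0348
slide [ 0.6131 -0.4145  0.1007] spin 0.0348
```

jog_arm(
  rows=[
    {"gripper": 0.06, "slide": [0.25, -0.17, 0], "spin": 0.035},
    {"gripper": 0.06, "slide": [0.25, -0.17, 0], "spin": 0.035},
    {"gripper": 0.06, "slide": [0.25, -0.17, 0], "spin": 0.035},
    {"gripper": 0.06, "slide": [0.25, -0.17, 0], "spin": 0.035},
    {"gripper": 0.06, "slide": [0.25, -0.17, 0], "spin": 0.035},
    {"gripper": 0.06, "slide": [0.25, -0.17, 0], "spin": 0.035},
    {"gripper": 0.06, "slide": [0.25, -0.17, 0], "spin": 0.035},
  ],
  squeeze=35,
)

```text
time_s: 1.7
ee_pos: [0.359, -0.2786, 0.4049]
eef_rot: [3.141, -0.001, 0.29]
force: [-0.0, -1.1, 0.2]
grip_width: 0.0598
grip_force: 0.0
```

jog_arm(
  rows=[
    {"gripper": 0.06, "slide": [0.35, -0.254, 0]},
    {"gripper": 0.06, "slide": [0.35, -0.254, 0]},
    {"gripper": 0.06, "slide": [0.35, -0.254, 0]},
    {"gripper": 0.06, "slide": [0.35, -0.254, 0]},
    {"gripper": 0.06, "slide": [0.35, -0.254, 0]},
    {"gripper": 0.06, "slide": [0.35, -0.254, 0]},
    {"gripper": 0.06, "slide": [0.35, -0.254, 0]},
    {"gripper": 0.06, "slide": [0.35, -0.254, 0]},
  ],
)

```text
$.rows[0]: bad value
```

jog_arm(
  rows=[
    {"gripper": 0.06, "slide": [0, 0, 0]},
    {"gripper": 0.06, "slide": [0, 0, 0]},
    {"gripper": 0.06, "slide": [0, 0, 0]},
  ],
)

```text
$.rows[0]: bad value
```

```bash
python3 - <<'E'
from h import *
p,d,ci,C=shot('wrist'); save(p,'w0'); W=world(d,ci,C)
for z,c in ((.126,(.6246,.0641)),(.131,(.660,-.0545)),(.135,(.592,-.006))):
    m=(abs(W[...,2]-z)<.005)&(np.hypot(W[...,0]-c[0],W[...,1]-c[1])<.03)
    if m.sum()>20: print(c,m.sum(),cv2.minAreaRect(W[m][:,:2].astype(np.float32)),np.median(W[m][:,2]))
print(telemetry.get_obs()['ee_pos']); go((.6246,.0641,.40),(.6246,.0641,.304),yaw=.285)
E
```

```text
[ 0.3581 -0.2801  0.4049]
slide [ 0.3536 -0.2539  0.0049] spin 0.0041
slide [ 0.3535 -0.254   0.1009] spin 0.0041
```

View pics/w0.png

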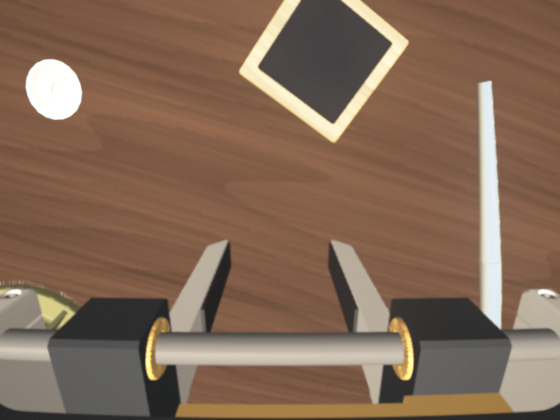

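The wrist view shows the pad at (325,55), the dish at (53,88) and both fingers. Every row has to include a spin value, so I'll resend the moves that way.

jog_arm(
  rows=[
    {"gripper": 0.06, "slide": [0.353, -0.254, 0], "spin": 0.004},
    {"gripper": 0.06, "slide": [0.353, -0.254, 0], "spin": 0.004},
    {"gripper": 0.06, "slide": [0.353, -0.254, 0], "spin": 0.004},
    {"gripper": 0.06, "slide": [0.353, -0.254, 0], "spin": 0.004},
    {"gripper": 0.06, "slide": [0.353, -0.254, 0], "spin": 0.004},
    {"gripper": 0.06, "slide": [0.353, -0.254, 0], "spin": 0.004},
    {"gripper": 0.06, "slide": [0.353, -0.254, 0], "spin": 0.004},
    {"gripper": 0.06, "slide": [0.353, -0.254, 0], "spin": 0.004},
  ],
)

```text
time_s: 2.55
ee_pos: [0.6039, 0.0336, 0.4045]
eef_rot: [3.141, -0.0, 0.279]
force: [1.2, -1.7, 1.2]
grip_width: 0.0603
grip_force: 0.0
```

jog_arm(
  rows=[
    {"gripper": 0.06, "slide": [0, 0, 0], "spin": 0},
    {"gripper": 0.06, "slide": [0, 0, 0], "spin": 0},
  ],
)

```text
time_s: 2.75
ee_pos: [0.6031, 0.0327, 0.4038]
eef_rot: [-3.142, 0.001, 0.281]
force: [-0.4, 0.2, 0.1]
grip_width: 0.0596
grip_force: 0.0
```

```bash
python3 - <<'E'
from h import *
p,d,ci,C=shot('wrist'); save(p,'w1'); W=world(d,ci,C)
for z,c in ((.126,(.6246,.0641)),(.131,(.660,-.0545)),(.135,(.592,-.006))):
    m=(abs(W[...,2]-z)<.005)&(np.hypot(W[...,0]-c[0],W[...,1]-c[1])<.03)
    if m.sum()>20: print(c,m.sum(),cv2.minAreaRect(W[m][:,:2].astype(np.float32)),np.median(W[m][:,2]))
print(telemetry.get_obs()['ee_pos']); go((.6246,.0641,.40),(.6246,.0641,.304),yaw=.285)
E
```

```text
(0.6246, 0.0641) 857 ((0.6242592334747314, 0.06549855321645737), (0.026688791811466217, 0.026650503277778625), 14.327397346496582) 0.12495645303106512
(0.66, -0.0545) 775 ((0.6601312160491943, -0.052446942776441574), (0.02535380981862545, 0.024899479001760483), 13.151309967041016) 0.12987024227470795
(0.592, -0.006) 842 ((0.5930203795433044, -0.0033288169652223587), (0.027894427999854088, 0.031030060723423958), 72.06735229492188) 0.13383292695277943
[0.6027 0.0319 0.4043]
slide [ 0.03   -0.0249  0.0043] spin -0.0051
slide [ 0.03   -0.0249  0.1003] spin -0.0051
```

View pics/w1.png

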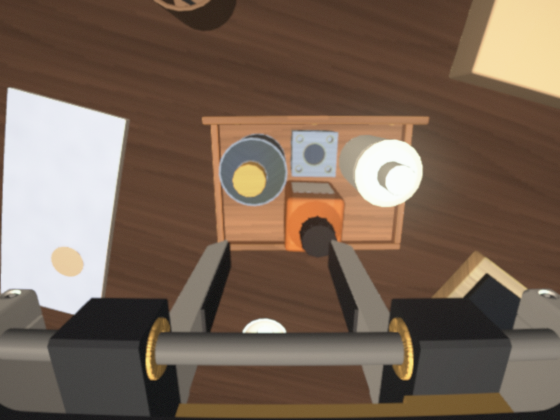

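Caps in the wrist view are the can at (249,180), the bottle at (317,236) and the jar at (400,178), which agrees with the top camera to within 2 mm. Next I descend on the can and grip it.

jog_arm(
  rows=[
    {"gripper": 0.06, "slide": [0.03, -0.026, 0], "spin": -0.005},
    {"gripper": 0.06, "slide": [0.03, -0.026, 0.03], "spin": -0.005},
    {"gripper": 0.06, "slide": [0.03, -0.026, 0.06], "spin": -0.005},
    {"gripper": 0.06, "slide": [0.03, -0.026, 0.085], "spin": -0.005},
    {"gripper": 0.06, "slide": [0.03, -0.026, 0.1], "spin": -0.005},
    {"gripper": 0.06, "slide": [0.03, -0.026, 0.1], "spin": -0.005},
    {"gripper": 0.06, "slide": [0.03, -0.026, 0.1], "spin": -0.005},
  ],
)

```text
time_s: 3.5
ee_pos: [0.6245, 0.0658, 0.306]
eef_rot: [3.141, -0.001, 0.285]
force: [-0.2, -0.2, 0.6]
grip_width: 0.0598
grip_force: 0.0
```

jog_arm(
  rows=[
    {"gripper": 0.035, "slide": [0, 0, 0], "spin": 0},
    {"gripper": 0.035, "slide": [0, 0, 0], "spin": 0},
    {"gripper": 0.02, "slide": [0, 0, 0], "spin": 0},
    {"gripper": 0.02, "slide": [0, 0, 0], "spin": 0},
    {"gripper": 0.02, "slide": [0, 0, 0], "spin": 0},
    {"gripper": 0.02, "slide": [0, 0, 0], "spin": 0},
    {"gripper": 0.02, "slide": [0, 0, 0], "spin": 0},
    {"gripper": 0.02, "slide": [0, 0, 0], "spin": 0},
  ],
)

```text
time_s: 4.3
ee_pos: [0.6244, 0.0666, 0.3048]
eef_rot: [3.141, -0.0, 0.286]
force: [0.6, -0.0, 2.5]
grip_width: 0.0273
grip_force: 35.0
```

```bash
python3 - <<'E'
from h import *
o=telemetry.get_obs();print(o['ee_pos'],o['eef_rot'],o['grip_width'],o['grip_force'],o['force'])
go((.6245,.065,.384),(.49,.292,.384),(.49,.292,.309))
E
```

```text
[0.6244 0.0666 0.3048] [ 3.1414 -0.0003  0.2858] 0.027277540589668317 34.976792335510254 [ 0.6123 -0.0047  2.4942]
slide [-0.0003  0.0015 -0.0792] spin None
slide [-0.0654 -0.2542 -0.0792] spin None
slide [-0.0654 -0.2542 -0.0042] spin None
```

jog_arm(
  rows=[
    {"gripper": 0.02, "slide": [0, 0, -0.01], "spin": 0},
    {"gripper": 0.02, "slide": [0, 0, -0.03], "spin": 0},
    {"gripper": 0.02, "slide": [0, 0, -0.055], "spin": 0},
    {"gripper": 0.02, "slide": [0, 0, -0.075], "spin": 0},
    {"gripper": 0.02, "slide": [-0.004, -0.014, -0.08], "spin": 0},
    {"gripper": 0.02, "slide": [-0.011, -0.042, -0.08], "spin": 0},
    {"gripper": 0.02, "slide": [-0.02, -0.076, -0.08], "spin": 0},
    {"gripper": 0.02, "slide": [-0.03, -0.114, -0.08], "spin": 0},
  ],
)

```text
time_s: 5.1
ee_pos: [0.5621, 0.1688, 0.3837]
eef_rot: [-3.141, 0.002, 0.285]
force: [-0.2, 0.1, -3.1]
grip_width: 0.0273
grip_force: 35.0
```

jog_arm(
  rows=[
    {"gripper": 0.02, "slide": [-0.01, -0.038, 0], "spin": 0},
    {"gripper": 0.02, "slide": [-0.02, -0.076, 0], "spin": 0},
    {"gripper": 0.02, "slide": [-0.028, -0.108, 0], "spin": 0},
    {"gripper": 0.02, "slide": [-0.034, -0.13, 0], "spin": 0},
    {"gripper": 0.02, "slide": [-0.036, -0.14, 0.005], "spin": 0},
    {"gripper": 0.02, "slide": [-0.036, -0.14, 0.025], "spin": 0},
    {"gripper": 0.02, "slide": [-0.036, -0.14, 0.045], "spin": 0},
    {"gripper": 0.02, "slide": [-0.036, -0.14, 0.06], "spin": 0},
  ],
)

```text
time_s: 5.9
ee_pos: [0.489, 0.2914, 0.3225]
eef_rot: [3.141, 0.002, 0.286]
force: [-0.6, 0.6, -2.9]
grip_width: 0.0271
grip_force: 35.0
```

jog_arm(
  rows=[
    {"gripper": 0.02, "slide": [0, 0, 0.006], "spin": 0},
    {"gripper": 0.02, "slide": [0, 0, 0.011], "spin": 0},
    {"gripper": 0.02, "slide": [0, 0, 0.015], "spin": 0},
    {"gripper": 0.02, "slide": [0, 0, 0.015], "spin": 0},
    {"gripper": 0.02, "slide": [0, 0, 0.015], "spin": 0},
  ],
)

```text
time_s: 6.4
ee_pos: [0.4895, 0.2917, 0.3101]
eef_rot: [-3.141, -0.001, 0.286]
force: [-0.3, -0.4, -3.1]
grip_width: 0.0271
grip_force: 35.0
```

jog_arm(
  rows=[
    {"gripper": 0.02, "slide": [0, 0, 0.001], "spin": 0},
    {"gripper": 0.02, "slide": [0, 0, 0.001], "spin": 0},
    {"gripper": 0.045, "slide": [0, 0, 0.001], "spin": 0},
    {"gripper": 0.06, "slide": [0, 0, 0.001], "spin": 0},
    {"gripper": 0.06, "slide": [0, 0, 0.001], "spin": 0},
    {"gripper": 0.06, "slide": [0, 0, 0.001], "spin": 0},
    {"gripper": 0.06, "slide": [0, 0, -0.03], "spin": 0},
    {"gripper": 0.06, "slide": [0, 0, -0.08], "spin": 0},
  ],
)

```text
time_s: 7.2
ee_pos: [0.4893, 0.2916, 0.3881]
eef_rot: [3.141, 0.006, 0.286]
force: [0.9, 0.5, 0.5]
grip_width: 0.0602
grip_force: 0.0
```

```bash
python3 - <<'E'
from h import *
o=telemetry.get_obs();print(o['ee_pos'],o['eef_rot'],o['grip_width'])
go((.5925,-.005,.392),(.5925,-.005,.313),yaw=.285)
E
```

```text
[0.4893 0.2916 0.3881] [3.1406 0.0056 0.2857] 0.06016624825583589
slide [ 0.0154  0.3137 -0.0037] spin 0.0007
slide [0.0159 0.3136 0.0753] spin 0.0007
```

jog_arm(
  rows=[
    {"gripper": 0.06, "slide": [0.0155, 0.3135, 0], "spin": 0},
    {"gripper": 0.06, "slide": [0.0155, 0.3135, 0], "spin": 0},
    {"gripper": 0.06, "slide": [0.0155, 0.3135, 0], "spin": 0},
    {"gripper": 0.06, "slide": [0.0155, 0.3135, 0], "spin": 0},
    {"gripper": 0.06, "slide": [0.0155, 0.3135, 0], "spin": 0},
    {"gripper": 0.06, "slide": [0.0155, 0.3135, 0], "spin": 0},
    {"gripper": 0.06, "slide": [0.0155, 0.3135, 0], "spin": 0},
    {"gripper": 0.06, "slide": [0.0155, 0.3135, 0], "spin": 0},
  ],
)

```text
time_s: 8.0
ee_pos: [0.593, -0.0062, 0.3894]
eef_rot: [-3.141, 0.0, 0.283]
force: [1.0, 0.4, -0.5]
grip_width: 0.0596
grip_force: 0.0
```

jog_arm(
  rows=[
    {"gripper": 0.06, "slide": [0, 0, 0], "spin": 0},
    {"gripper": 0.06, "slide": [0, 0, 0.03], "spin": 0},
    {"gripper": 0.06, "slide": [0, 0, 0.055], "spin": 0},
    {"gripper": 0.06, "slide": [0, 0, 0.07], "spin": 0},
    {"gripper": 0.06, "slide": [0, 0, 0.0755], "spin": 0},
    {"gripper": 0.06, "slide": [0, 0, 0.0755], "spin": 0},
    {"gripper": 0.06, "slide": [0, 0, 0.0755], "spin": 0},
  ],
)

```text
time_s: 8.7
ee_pos: [0.5929, -0.0044, 0.3153]
eef_rot: [3.141, -0.002, 0.286]
force: [0.7, -0.7, 0.0]
grip_width: 0.06
grip_force: 0.0
```

jog_arm(
  rows=[
    {"gripper": 0.038, "slide": [0, 0, 0], "spin": 0},
    {"gripper": 0.038, "slide": [0, 0, 0], "spin": 0},
    {"gripper": 0.02, "slide": [0, 0, 0], "spin": 0},
    {"gripper": 0.02, "slide": [0, 0, 0], "spin": 0},
    {"gripper": 0.02, "slide": [0, 0, 0], "spin": 0},
    {"gripper": 0.02, "slide": [0, 0, 0], "spin": 0},
    {"gripper": 0.02, "slide": [0, 0, 0], "spin": 0},
    {"gripper": 0.02, "slide": [0, 0, 0], "spin": 0},
  ],
)

```text
time_s: 9.5
ee_pos: [0.5927, -0.0048, 0.3143]
eef_rot: [3.141, -0.0, 0.286]
force: [-0.1, -1.8, 1.6]
grip_width: 0.0292
grip_force: 35.0
```

```bash
python3 - <<'E'
from h import *
o=telemetry.get_obs();print(o['ee_pos'],o['eef_rot'],o['grip_width'],o['grip_force'],o['force'])
go((.40,.12,.395),(.40,.291,.395),(.40,.291,.318))
E
```

```text
[ 0.5927 -0.0048  0.3143] [ 3.1414 -0.0003  0.2858] 0.02924990949213444 35.00127196311951 [-0.1275 -1.8076  1.5589]
slide [-0.1497 -0.1741 -0.0808] spin None
slide [-0.1015 -0.3381 -0.0808] spin None
slide [-0.1015 -0.3381 -0.0038] spin None
```

jog_arm(
  rows=[
    {"gripper": 0.02, "slide": [0, 0, -0.01], "spin": 0},
    {"gripper": 0.02, "slide": [0, 0, -0.03], "spin": 0},
    {"gripper": 0.02, "slide": [0, 0, -0.055], "spin": 0},
    {"gripper": 0.02, "slide": [0, 0, -0.075], "spin": 0},
    {"gripper": 0.02, "slide": [-0.01, -0.012, -0.08], "spin": 0},
    {"gripper": 0.02, "slide": [-0.03, -0.035, -0.08], "spin": 0},
    {"gripper": 0.02, "slide": [-0.055, -0.065, -0.08], "spin": 0},
    {"gripper": 0.02, "slide": [-0.08, -0.093, -0.08], "spin": 0},
  ],
)

```text
time_s: 10.3
ee_pos: [0.4883, 0.0626, 0.3942]
eef_rot: [-3.141, 0.0, 0.285]
force: [-0.0, 0.4, -3.0]
grip_width: 0.0294
grip_force: 35.0
```

jog_arm(
  rows=[
    {"gripper": 0.02, "slide": [-0.024, -0.027, 0], "spin": 0},
    {"gripper": 0.02, "slide": [-0.046, -0.056, 0], "spin": 0},
    {"gripper": 0.02, "slide": [-0.058, -0.085, 0], "spin": 0},
    {"gripper": 0.02, "slide": [-0.054, -0.12, 0], "spin": 0},
    {"gripper": 0.02, "slide": [-0.044, -0.155, 0], "spin": 0},
    {"gripper": 0.02, "slide": [-0.034, -0.19, 0], "spin": 0},
    {"gripper": 0.02, "slide": [-0.026, -0.22, 0], "spin": 0},
    {"gripper": 0.02, "slide": [-0.022, -0.24, 0], "spin": 0},
  ],
)

```text
time_s: 11.1
ee_pos: [0.4005, 0.2879, 0.3944]
eef_rot: [-3.141, 0.0, 0.287]
force: [0.6, -0.6, -2.2]
grip_width: 0.0294
grip_force: 35.0
```

jog_arm(
  rows=[
    {"gripper": 0.02, "slide": [0, -0.005, 0.01], "spin": 0},
    {"gripper": 0.02, "slide": [0, -0.005, 0.03], "spin": 0},
    {"gripper": 0.02, "slide": [0, -0.005, 0.05], "spin": 0},
    {"gripper": 0.02, "slide": [0, -0.005, 0.065], "spin": 0},
    {"gripper": 0.02, "slide": [0, -0.005, 0.072], "spin": 0},
    {"gripper": 0.02, "slide": [0, -0.005, 0.076], "spin": 0},
    {"gripper": 0.02, "slide": [0, -0.005, 0.076], "spin": 0},
    {"gripper": 0.02, "slide": [0, -0.005, 0.076], "spin": 0},
  ],
)

```text
time_s: 11.9
ee_pos: [0.3996, 0.2906, 0.3186]
eef_rot: [-3.141, -0.001, 0.286]
force: [-0.1, 0.2, -2.3]
grip_width: 0.0293
grip_force: 35.0
```

Next I release the bottle, retreat and go to the jar at (.660, -.0535).

jog_arm(
  rows=[
    {"gripper": 0.02, "slide": [0, 0, 0.001], "spin": 0},
    {"gripper": 0.02, "slide": [0, 0, 0.001], "spin": 0},
    {"gripper": 0.045, "slide": [0, 0, 0.001], "spin": 0},
    {"gripper": 0.06, "slide": [0, 0, 0.001], "spin": 0},
    {"gripper": 0.06, "slide": [0, 0, 0.001], "spin": 0},
    {"gripper": 0.06, "slide": [0, 0, 0.001], "spin": 0},
    {"gripper": 0.06, "slide": [0, 0, -0.03], "spin": 0},
    {"gripper": 0.06, "slide": [0, 0, -0.075], "spin": 0},
  ],
)

```text
time_s: 12.7
ee_pos: [0.3994, 0.2907, 0.3922]
eef_rot: [3.14, 0.005, 0.286]
force: [0.1, -0.0, 0.2]
grip_width: 0.0601
grip_force: 0.0
```

```bash
python3 - <<'E'
from h import *
o=telemetry.get_obs();print(o['ee_pos'],o['eef_rot'],o['grip_width'])
go((.66,-.0535,.393),(.660,-.0535,.310),yaw=.285)
E
```

```text
[0.3994 0.2907 0.3922] [3.1404 0.0046 0.2858] 0.060069802804717916
slide [ 0.153   0.4037 -0.001 ] spin 0.0008
slide [0.1534 0.4036 0.082 ] spin 0.0008
```

jog_arm(
  rows=[
    {"gripper": 0.06, "slide": [0.153, 0.4035, 0], "spin": 0},
    {"gripper": 0.06, "slide": [0.153, 0.4035, 0], "spin": 0},
    {"gripper": 0.06, "slide": [0.153, 0.4035, 0], "spin": 0},
    {"gripper": 0.06, "slide": [0.153, 0.4035, 0], "spin": 0},
    {"gripper": 0.06, "slide": [0.153, 0.4035, 0], "spin": 0},
    {"gripper": 0.06, "slide": [0.153, 0.4035, 0], "spin": 0},
    {"gripper": 0.06, "slide": [0.153, 0.4035, 0], "spin": 0},
    {"gripper": 0.06, "slide": [0.153, 0.4035, 0], "spin": 0},
  ],
)

```text
time_s: 13.5
ee_pos: [0.642, -0.03, 0.393]
eef_rot: [-3.142, -0.0, 0.286]
force: [0.7, 1.1, 1.0]
grip_width: 0.0601
grip_force: 0.0
```

```bash
python3 - <<'E'
from h import *
o=telemetry.get_obs();print(o['ee_pos'],o['eef_rot'],o['grip_width'])
go((.66,-.0535,.393),(.660,-.0535,.310),yaw=.285)
E
```

```text
[ 0.642 -0.03   0.393] [-3.1415 -0.      0.2857] 0.060081812146967235
slide [0.0107 0.0277 0.    ] spin 0.0007
slide [0.0107 0.0277 0.083 ] spin 0.0007
```

jog_arm(
  rows=[
    {"gripper": 0.06, "slide": [0.0107, 0.0285, 0], "spin": 0},
    {"gripper": 0.06, "slide": [0.0107, 0.0285, 0.01], "spin": 0},
    {"gripper": 0.06, "slide": [0.0107, 0.0285, 0.04], "spin": 0},
    {"gripper": 0.06, "slide": [0.0107, 0.0285, 0.065], "spin": 0},
    {"gripper": 0.06, "slide": [0.0107, 0.0285, 0.083], "spin": 0},
    {"gripper": 0.06, "slide": [0.0107, 0.0285, 0.083], "spin": 0},
    {"gripper": 0.06, "slide": [0.0107, 0.0285, 0.083], "spin": 0},
  ],
)

```text
time_s: 14.2
ee_pos: [0.6593, -0.0519, 0.3106]
eef_rot: [-3.142, -0.0, 0.286]
force: [-0.1, -0.4, 0.9]
grip_width: 0.0604
grip_force: 0.0
```

jog_arm(
  rows=[
    {"gripper": 0.034, "slide": [0, 0, 0], "spin": 0},
    {"gripper": 0.034, "slide": [0, 0, 0], "spin": 0},
    {"gripper": 0.02, "slide": [0, 0, 0], "spin": 0},
    {"gripper": 0.02, "slide": [0, 0, 0], "spin": 0},
    {"gripper": 0.02, "slide": [0, 0, 0], "spin": 0},
    {"gripper": 0.02, "slide": [0, 0, 0], "spin": 0},
    {"gripper": 0.02, "slide": [0, 0, 0], "spin": 0},
    {"gripper": 0.02, "slide": [0, 0, 0], "spin": 0},
  ],
)

```text
time_s: 15.0
ee_pos: [0.6594, -0.0525, 0.3103]
eef_rot: [3.141, -0.0, 0.286]
force: [0.6, -1.1, 2.0]
grip_width: 0.025
grip_force: 35.0
```

```bash
python3 - <<'E'
from h import *
o=telemetry.get_obs();print(o['ee_pos'],o['eef_rot'],o['grip_width'],o['grip_force'],o['force'])
go((.58,.29,.40),(.58,.29,.314))
E
```

```text
[ 0.6594 -0.0525  0.3103] [ 3.1412 -0.0004  0.2857] 0.025043702933440694 34.99068796634674 [ 0.5851 -1.1073  1.9501]
slide [ 0.0204 -0.351  -0.0898] spin None
slide [ 0.0203 -0.351  -0.0038] spin None
```

jog_arm(
  rows=[
    {"gripper": 0.02, "slide": [0, 0, -0.01], "spin": 0},
    {"gripper": 0.02, "slide": [0, 0, -0.03], "spin": 0},
    {"gripper": 0.02, "slide": [0, 0, -0.055], "spin": 0},
    {"gripper": 0.02, "slide": [0, 0, -0.08], "spin": 0},
    {"gripper": 0.02, "slide": [0.001, -0.01, -0.09], "spin": 0},
    {"gripper": 0.02, "slide": [0.002, -0.035, -0.09], "spin": 0},
    {"gripper": 0.02, "slide": [0.004, -0.07, -0.09], "spin": 0},
    {"gripper": 0.02, "slide": [0.006, -0.11, -0.09], "spin": 0},
  ],
)

```text
time_s: 15.8
ee_pos: [0.6335, 0.0561, 0.3993]
eef_rot: [-3.141, 0.001, 0.285]
force: [0.7, 0.5, -3.5]
grip_width: 0.0248
grip_force: 35.0
```

jog_arm(
  rows=[
    {"gripper": 0.02, "slide": [0.002, -0.04, 0], "spin": 0},
    {"gripper": 0.02, "slide": [0.004, -0.08, 0], "spin": 0},
    {"gripper": 0.02, "slide": [0.007, -0.12, 0], "spin": 0},
    {"gripper": 0.02, "slide": [0.01, -0.16, 0], "spin": 0},
    {"gripper": 0.02, "slide": [0.012, -0.195, 0], "spin": 0},
    {"gripper": 0.02, "slide": [0.014, -0.225, 0], "spin": 0},
    {"gripper": 0.02, "slide": [0.014, -0.24, 0], "spin": 0},
    {"gripper": 0.02, "slide": [0.014, -0.241, 0.01], "spin": 0},
  ],
)

```text
time_s: 16.6
ee_pos: [0.5788, 0.2917, 0.3905]
eef_rot: [-3.141, -0.001, 0.288]
force: [0.1, -0.2, -2.6]
grip_width: 0.0257
grip_force: 35.0
```

jog_arm(
  rows=[
    {"gripper": 0.02, "slide": [0, 0, 0.02], "spin": 0},
    {"gripper": 0.02, "slide": [0, 0, 0.04], "spin": 0},
    {"gripper": 0.02, "slide": [0, 0, 0.058], "spin": 0},
    {"gripper": 0.02, "slide": [0, 0, 0.07], "spin": 0},
    {"gripper": 0.02, "slide": [0, 0, 0.0755], "spin": 0},
    {"gripper": 0.02, "slide": [0, 0, 0.0755], "spin": 0},
    {"gripper": 0.02, "slide": [0, 0, 0.0755], "spin": 0},
  ],
)

```text
time_s: 17.3
ee_pos: [0.5797, 0.2896, 0.3149]
eef_rot: [-3.141, -0.0, 0.285]
force: [0.5, 0.5, -3.3]
grip_width: 0.0253
grip_force: 35.0
```

jog_arm(
  rows=[
    {"gripper": 0.02, "slide": [0, 0, 0.0005], "spin": 0},
    {"gripper": 0.02, "slide": [0, 0, 0.0005], "spin": 0},
    {"gripper": 0.045, "slide": [0, 0, 0.0005], "spin": 0},
    {"gripper": 0.06, "slide": [0, 0, 0.0005], "spin": 0},
    {"gripper": 0.06, "slide": [0, 0, 0.0005], "spin": 0},
    {"gripper": 0.06, "slide": [0, 0, 0.0005], "spin": 0},
    {"gripper": 0.06, "slide": [0, 0, -0.03], "spin": 0},
    {"gripper": 0.06, "slide": [0, 0, -0.08], "spin": 0},
  ],
)

```text
time_s: 18.1
ee_pos: [0.5795, 0.29, 0.3926]
eef_rot: [3.141, 0.006, 0.286]
force: [0.7, 0.1, 0.7]
grip_width: 0.0599
grip_force: 0.0
```

jog_arm(
  rows=[
    {"gripper": 0.08, "slide": [-0.09, 0.15, 0], "spin": 0},
    {"gripper": 0.08, "slide": [-0.09, 0.15, 0], "spin": 0},
    {"gripper": 0.08, "slide": [-0.09, 0.15, 0], "spin": 0},
    {"gripper": 0.08, "slide": [-0.09, 0.15, 0], "spin": 0},
    {"gripper": 0.08, "slide": [-0.09, 0.15, 0], "spin": 0},
    {"gripper": 0.08, "slide": [-0.09, 0.15, 0], "spin": 0},
    {"gripper": 0.08, "slide": [-0.09, 0.15, 0], "spin": 0},
  ],
)

```text
time_s: 18.8
ee_pos: [0.5357, 0.1215, 0.3947]
eef_rot: [-3.141, -0.0, 0.287]
force: [-0.0, 0.0, -0.3]
grip_width: 0.08
grip_force: 0.0
```

```bash
python3 - <<'E'
from h import *
for c in ('top','wrist'):
    p,d,ci,C=shot(c); save(p,c+'2'); W=world(d,ci,C)
    m=(abs(W[...,2]-.0535)<.0035)&(np.hypot(W[...,0]-.655,W[...,1]-.008)<.038)
    m&=((W[...,0]-.6154)*.9597+(W[...,1]+.0031)*.2812)<.067
    q=W[m][:,:2].astype(np.float32); print(c,m.sum(),cv2.minAreaRect(q))
    for z,cc in ((.130,(.4895,.2916)),(.139,(.3995,.2906)),(.135,(.5797,.29))):
        m=(abs(W[...,2]-z)<.005)&(np.hypot(W[...,0]-cc[0],W[...,1]-cc[1])<.03)
        if m.sum()>20: print(cc,cv2.minAreaRect(W[m][:,:2].astype(np.float32)),np.median(W[m][:,2]))
print(telemetry.get_obs()['ee_pos'])
E
```

```text
top 435 ((0.6550917029380798, 0.009099114686250687), (0.046619873493909836, 0.04614782705903053), 15.510019302368164)
(0.4895, 0.2916) ((0.4864502251148224, 0.2968555986881256), (0.025369837880134583, 0.009229131042957306), 25.987897872924805) 0.1292635108223349
wrist 1791 ((0.6543096303939819, 0.010946668684482574), (0.04604749754071236, 0.04752732068300247), 15.850922584533691)
(0.4895, 0.2916) ((0.4893285632133484, 0.290401428937912), (0.026540696620941162, 0.0270710289478302), 52.872535705566406) 0.12876859612233738
(0.3995, 0.2906) ((0.4099453389644623, 0.29668766260147095), (0.007532906252890825, 0.02059704065322876), 48.99422836303711) 0.1377286524465211
(0.5797, 0.29) ((0.5798927545547485, 0.2897830307483673), (0.024525972083210945, 0.026047637686133385), 20.294353485107422) 0.13373108552142732
[0.5357 0.1217 0.3945]
```

View pics/wrist2.png

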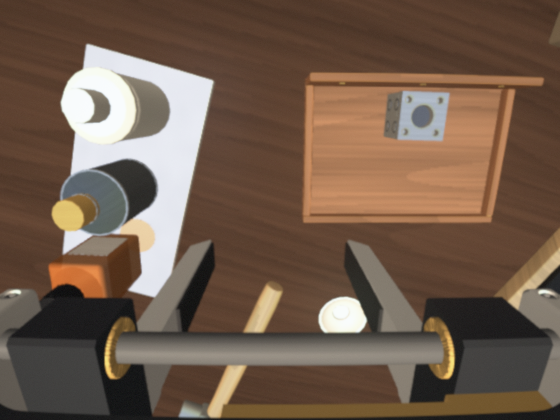

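View pics/top2.png

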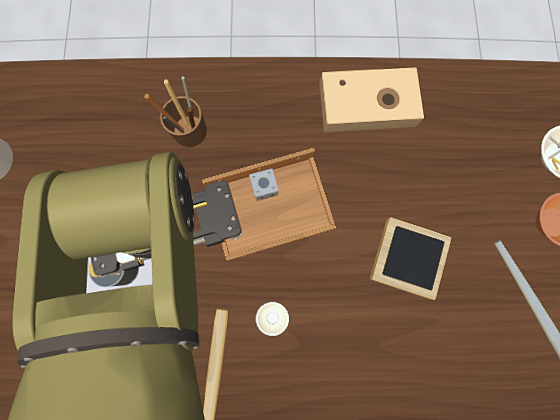

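In the wrist view the jar (100,105), can (105,195) and bottle (95,270) stand upright on the board, and the block (418,118) is alone in the caddy. I'll fetch the block now.

```bash
python3 - <<'E'
from h import *
go((.6547,.010,.393),(.6547,.010,.219),yaw=.274)
E
```

```text
slide [0.0826 0.1408 0.0014] spin 0.0131
slide [0.0826 0.1408 0.1754] spin 0.0131
```

jog_arm(
  rows=[
    {"gripper": 0.08, "slide": [0.0826, 0.1408, 0], "spin": 0.013},
    {"gripper": 0.08, "slide": [0.0826, 0.1408, 0], "spin": 0.013},
    {"gripper": 0.08, "slide": [0.0826, 0.1408, 0], "spin": 0.013},
    {"gripper": 0.08, "slide": [0.0826, 0.1408, 0], "spin": 0.013},
    {"gripper": 0.08, "slide": [0.0826, 0.1408, 0], "spin": 0.013},
    {"gripper": 0.08, "slide": [0.0826, 0.1408, 0.03], "spin": 0.013},
    {"gripper": 0.08, "slide": [0.0826, 0.1408, 0.07], "spin": 0.013},
    {"gripper": 0.08, "slide": [0.0826, 0.1408, 0.1], "spin": 0.013},
  ],
)

```text
time_s: 19.7
ee_pos: [0.6535, 0.0107, 0.2927]
eef_rot: [-3.141, 0.001, 0.274]
force: [1.2, 0.2, 0.0]
grip_width: 0.0802
grip_force: 0.0
```

```bash
python3 - <<'E'
from h import *
o=telemetry.get_obs();print(o['ee_pos'],o['eef_rot'])
go((.6547,.010,.219),yaw=.274)
E
```

```text
[0.6535 0.0107 0.2927] [-3.141   0.0013  0.2745]
slide [0.001  0.001  0.0737] spin 0.0005
```

jog_arm(
  rows=[
    {"gripper": 0.08, "slide": [0.0005, 0, 0.03], "spin": 0},
    {"gripper": 0.08, "slide": [0.0005, 0, 0.055], "spin": 0},
    {"gripper": 0.08, "slide": [0.0005, 0, 0.07], "spin": 0},
    {"gripper": 0.08, "slide": [0.0005, 0, 0.074], "spin": 0},
    {"gripper": 0.08, "slide": [0.0005, 0, 0.074], "spin": 0},
    {"gripper": 0.055, "slide": [0.0005, 0, 0.074], "spin": 0},
    {"gripper": 0.055, "slide": [0.0005, 0, 0.074], "spin": 0},
  ],
  squeeze=50,
)

```text
time_s: 20.4
ee_pos: [0.6552, 0.0092, 0.222]
eef_rot: [3.141, -0.002, 0.273]
force: [-0.2, 1.0, 0.5]
grip_width: 0.0677
grip_force: 0.0
```

jog_arm(
  rows=[
    {"gripper": 0.04, "slide": [0, 0, 0], "spin": 0},
    {"gripper": 0.04, "slide": [0, 0, 0], "spin": 0},
    {"gripper": 0.04, "slide": [0, 0, 0], "spin": 0},
    {"gripper": 0.04, "slide": [0, 0, 0], "spin": 0},
    {"gripper": 0.04, "slide": [0, 0, 0], "spin": 0},
    {"gripper": 0.04, "slide": [0, 0, 0], "spin": 0},
    {"gripper": 0.04, "slide": [0, 0, 0], "spin": 0},
  ],
)

```text
time_s: 21.1
ee_pos: [0.655, 0.0092, 0.221]
eef_rot: [-3.141, -0.0, 0.273]
force: [-1.5, 3.2, 4.7]
grip_width: 0.0455
grip_force: 50.0
```

```bash
python3 - <<'E'
from h import *
o=telemetry.get_obs();print(o['ee_pos'],o['eef_rot'],o['grip_width'],o['grip_force'],o['force'])
go((.509,-.2815,.33),(.509,-.2815,o['ee_pos'][2]+.028))
E
```

```text
[0.655  0.0092 0.221 ] [-3.1414 -0.0002  0.2729] 0.04548590523708421 49.99897688627243 [-1.4942  3.1579  4.6683]
slide [-0.2189  0.2406 -0.1091] spin None
slide [-0.2189  0.2406 -0.0281] spin None
```

jog_arm(
  rows=[
    {"gripper": 0.04, "slide": [0, 0, -0.01], "spin": 0},
    {"gripper": 0.04, "slide": [0, 0, -0.03], "spin": 0},
    {"gripper": 0.04, "slide": [0, 0, -0.055], "spin": 0},
    {"gripper": 0.04, "slide": [0, 0, -0.08], "spin": 0},
    {"gripper": 0.04, "slide": [-0.01, 0.01, -0.1], "spin": 0},
    {"gripper": 0.04, "slide": [-0.025, 0.028, -0.1], "spin": 0},
    {"gripper": 0.04, "slide": [-0.05, 0.055, -0.1], "spin": 0},
    {"gripper": 0.04, "slide": [-0.08, 0.088, -0.1], "spin": 0},
  ],
)

```text
time_s: 21.9
ee_pos: [0.6009, -0.0976, 0.3201]
eef_rot: [-3.141, 0.001, 0.274]
force: [0.2, -0.6, -7.8]
grip_width: 0.0458
grip_force: 50.0
```

jog_arm(
  rows=[
    {"gripper": 0.04, "slide": [-0.03, 0.033, 0], "spin": 0},
    {"gripper": 0.04, "slide": [-0.06, 0.066, 0], "spin": 0},
    {"gripper": 0.04, "slide": [-0.09, 0.099, 0], "spin": 0},
    {"gripper": 0.04, "slide": [-0.115, 0.126, 0], "spin": 0},
    {"gripper": 0.04, "slide": [-0.132, 0.145, 0], "spin": 0},
    {"gripper": 0.04, "slide": [-0.1389, 0.1526, 0], "spin": 0},
    {"gripper": 0.04, "slide": [-0.1389, 0.1526, 0.01], "spin": 0},
    {"gripper": 0.04, "slide": [-0.1389, 0.1526, 0.03], "spin": 0},
  ],
)

```text
time_s: 22.7
ee_pos: [0.5094, -0.281, 0.2908]
eef_rot: [3.14, -0.001, 0.273]
force: [0.7, 0.3, -8.1]
grip_width: 0.0461
grip_force: 50.0
```

jog_arm(
  rows=[
    {"gripper": 0.04, "slide": [0, 0, 0.02], "spin": 0},
    {"gripper": 0.04, "slide": [0, 0, 0.032], "spin": 0},
    {"gripper": 0.04, "slide": [0, 0, 0.039], "spin": 0},
    {"gripper": 0.04, "slide": [0, 0, 0.042], "spin": 0},
    {"gripper": 0.04, "slide": [0, 0, 0.042], "spin": 0},
    {"gripper": 0.04, "slide": [0, 0, 0.042], "spin": 0},
  ],
)

```text
time_s: 23.3
ee_pos: [0.5092, -0.2816, 0.2494]
eef_rot: [3.141, -0.001, 0.273]
force: [0.3, 1.1, -7.4]
grip_width: 0.0455
grip_force: 50.0
```

jog_arm(
  rows=[
    {"gripper": 0.04, "slide": [0, 0, 0.001], "spin": 0},
    {"gripper": 0.04, "slide": [0, 0, 0.001], "spin": 0},
    {"gripper": 0.06, "slide": [0, 0, 0.001], "spin": 0},
    {"gripper": 0.08, "slide": [0, 0, 0.001], "spin": 0},
    {"gripper": 0.08, "slide": [0, 0, 0.001], "spin": 0},
    {"gripper": 0.08, "slide": [0, 0, 0.001], "spin": 0},
    {"gripper": 0.08, "slide": [0, 0, 0.001], "spin": 0},
    {"gripper": 0.08, "slide": [0, 0, -0.02], "spin": 0},
  ],
  squeeze=35,
)

```text
time_s: 24.1
ee_pos: [0.5085, -0.2814, 0.2667]
eef_rot: [-3.138, 0.003, 0.273]
force: [-0.2, -0.3, 0.2]
grip_width: 0.0802
grip_force: 0.0
```

jog_arm(
  rows=[
    {"gripper": 0.08, "slide": [0, 0, -0.05], "spin": 0},
    {"gripper": 0.07, "slide": [0, 0, -0.1], "spin": 0},
    {"gripper": 0.06, "slide": [0, 0, -0.13], "spin": -0.012},
    {"gripper": 0.06, "slide": [0, -0.05, -0.13], "spin": -0.012},
    {"gripper": 0.06, "slide": [0, -0.1, -0.13], "spin": -0.012},
    {"gripper": 0.06, "slide": [0, -0.15, -0.13], "spin": -0.012},
    {"gripper": 0.06, "slide": [0, -0.2, -0.13], "spin": -0.012},
  ],
)

```text
time_s: 24.8
ee_pos: [0.4541, -0.0874, 0.3988]
eef_rot: [3.141, -0.0, 0.284]
force: [1.6, -0.5, -0.5]
grip_width: 0.06
grip_force: 0.0
```

```bash
python3 - <<'E'
from h import *
p,d,ci,C=shot('top'); save(p,'top3'); W=world(d,ci,C)
m=(abs(W[...,2]-.081)<.005)&(np.hypot(W[...,0]-.509,W[...,1]+.2815)<.045)
if m.sum()>10: q=W[m][:,:2].astype(np.float32); print(m.sum(),cv2.minAreaRect(q),np.median(W[m][:,2]))
for z,cc in ((.130,(.4895,.2916)),(.139,(.3995,.2906)),(.135,(.5797,.29))):
    m=(abs(W[...,2]-z)<.006)&(np.hypot(W[...,0]-cc[0],W[...,1]-cc[1])<.03)
    if m.sum()>20: print(cc,cv2.minAreaRect(W[m][:,:2].astype(np.float32)),np.median(W[m][:,2]))
o=telemetry.get_obs();print(o['ee_pos'],o['eef_rot'])
go((.5797,.2897,.394),yaw=.2855)
E
```

```text
506 ((0.5086913108825684, -0.28188076615333557), (0.046829789876937866, 0.04612018167972565), 15.35313606262207) 0.08016371803213146
(0.4895, 0.2916) ((0.4891321659088135, 0.28917521238327026), (0.025158215314149857, 0.026396147906780243), 0.5055321455001831) 0.1291868413480316
(0.3995, 0.2906) ((0.4001956880092621, 0.28932374715805054), (0.029265284538269043, 0.03129158169031143), 51.766597747802734) 0.137769096734005
(0.5797, 0.29) ((0.5801658034324646, 0.28860577940940857), (0.025578584522008896, 0.02487720549106598), 29.112594604492188) 0.13388559779817577
[ 0.4527 -0.0826  0.3989] [-3.1402 -0.0003  0.287 ]
slide [ 0.2272 -0.3212  0.0054] spin 0.0015
```

View pics/top3.png

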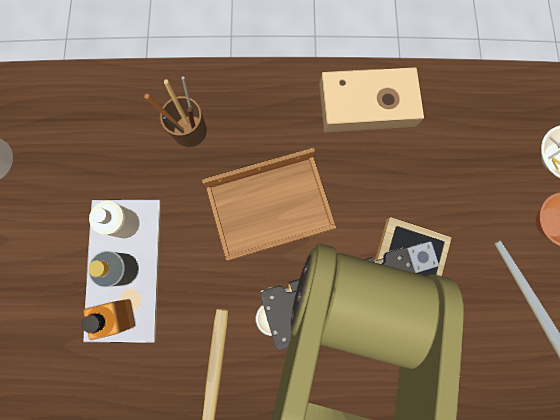

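The top view shows the block centred on the pad (420,257), with jar, can and bottle upright on the board at x≈105, rows 218, 268 and 321. Next is the jar's return.

jog_arm(
  rows=[
    {"gripper": 0.06, "slide": [0.2272, -0.3212, 0], "spin": 0.0015},
    {"gripper": 0.06, "slide": [0.2272, -0.3212, 0], "spin": 0.0015},
    {"gripper": 0.06, "slide": [0.2272, -0.3212, 0], "spin": 0.0015},
    {"gripper": 0.06, "slide": [0.2272, -0.3212, 0], "spin": 0.0015},
    {"gripper": 0.06, "slide": [0.2272, -0.3212, 0], "spin": 0.0015},
    {"gripper": 0.06, "slide": [0.2272, -0.3212, 0], "spin": 0.0015},
    {"gripper": 0.06, "slide": [0.2272, -0.3212, 0], "spin": 0.0015},
    {"gripper": 0.06, "slide": [0.2272, -0.3212, 0], "spin": 0.0015},
  ],
)

```text
time_s: 25.65
ee_pos: [0.5831, 0.2855, 0.3985]
eef_rot: [-3.142, -0.0, 0.284]
force: [0.3, -0.0, -0.1]
grip_width: 0.0603
grip_force: 0.0
```

jog_arm(
  rows=[
    {"gripper": 0.06, "slide": [0, 0, 0], "spin": 0},
    {"gripper": 0.06, "slide": [0, 0, 0], "spin": 0},
  ],
)

```text
time_s: 25.85
ee_pos: [0.5829, 0.2836, 0.3979]
eef_rot: [3.141, 0.001, 0.285]
force: [0.2, -0.3, 0.6]
grip_width: 0.0598
grip_force: 0.0
```

```bash
python3 - <<'E'
from h import *
o=telemetry.get_obs();print(o['ee_pos'],o['eef_rot'])
go((.5796,.2898,.394),(.5796,.2898,.3142),yaw=.2857)
E
```

```text
[0.5829 0.2836 0.3979] [3.1414 0.001  0.2846]
slide [-0.0014 -0.0068  0.0039] spin -0.0011
slide [-0.0013 -0.0068  0.0837] spin -0.0011
```

jog_arm(
  rows=[
    {"gripper": 0.06, "slide": [-0.0013, -0.0068, 0.01], "spin": -0.001},
    {"gripper": 0.06, "slide": [-0.0013, -0.0068, 0.04], "spin": -0.001},
    {"gripper": 0.06, "slide": [-0.0013, -0.0068, 0.068], "spin": -0.001},
    {"gripper": 0.06, "slide": [-0.0013, -0.0068, 0.0835], "spin": -0.001},
    {"gripper": 0.06, "slide": [-0.0013, -0.0068, 0.0835], "spin": -0.001},
    {"gripper": 0.06, "slide": [-0.0013, -0.0068, 0.0835], "spin": -0.001},
  ],
)

```text
time_s: 26.45
ee_pos: [0.5799, 0.289, 0.3162]
eef_rot: [-3.141, -0.001, 0.284]
force: [-0.5, 0.3, -0.2]
grip_width: 0.06
grip_force: 0.0
```

jog_arm(
  rows=[
    {"gripper": 0.034, "slide": [0, 0, 0], "spin": 0},
    {"gripper": 0.034, "slide": [0, 0, 0], "spin": 0},
    {"gripper": 0.02, "slide": [0, 0, 0], "spin": 0},
    {"gripper": 0.02, "slide": [0, 0, 0], "spin": 0},
    {"gripper": 0.02, "slide": [0, 0, 0], "spin": 0},
    {"gripper": 0.02, "slide": [0, 0, 0], "spin": 0},
    {"gripper": 0.02, "slide": [0, 0, 0], "spin": 0},
    {"gripper": 0.02, "slide": [0, 0, 0], "spin": 0},
  ],
)

```text
time_s: 27.25
ee_pos: [0.5797, 0.2893, 0.3153]
eef_rot: [-3.141, -0.0, 0.284]
force: [0.2, 0.1, 2.7]
grip_width: 0.0252
grip_force: 35.0
```

```bash
python3 - <<'E'
from h import *
o=telemetry.get_obs();print(o['ee_pos'],o['eef_rot'],o['grip_width'],o['grip_force'],o['force'])
go((.6596,-.0527,o['ee_pos'][2]-.004))
E
```

```text
[0.5797 0.2893 0.3153] [-3.1415 -0.0003  0.2843] 0.02522267927041469 35.000508427619934 [0.2436 0.1229 2.6711]
slide [-0.0193  0.3507  0.004 ] spin None
```

jog_arm(
  rows=[
    {"gripper": 0.02, "slide": [0, 0, -0.01], "spin": 0},
    {"gripper": 0.02, "slide": [0, 0, -0.03], "spin": 0},
    {"gripper": 0.02, "slide": [0, 0, -0.055], "spin": 0},
    {"gripper": 0.02, "slide": [0, 0, -0.08], "spin": 0},
    {"gripper": 0.02, "slide": [-0.001, 0.01, -0.09], "spin": 0},
    {"gripper": 0.02, "slide": [-0.002, 0.035, -0.09], "spin": 0},
    {"gripper": 0.02, "slide": [-0.004, 0.07, -0.09], "spin": 0},
    {"gripper": 0.02, "slide": [-0.006, 0.11, -0.09], "spin": 0},
  ],
)

```text
time_s: 28.05
ee_pos: [0.6048, 0.1807, 0.4044]
eef_rot: [3.142, 0.001, 0.285]
force: [1.4, 0.2, -3.2]
grip_width: 0.0251
grip_force: 35.0
```

jog_arm(
  rows=[
    {"gripper": 0.02, "slide": [-0.002, 0.04, 0], "spin": 0},
    {"gripper": 0.02, "slide": [-0.004, 0.08, 0], "spin": 0},
    {"gripper": 0.02, "slide": [-0.007, 0.12, 0], "spin": 0},
    {"gripper": 0.02, "slide": [-0.01, 0.16, 0], "spin": 0},
    {"gripper": 0.02, "slide": [-0.012, 0.195, 0], "spin": 0},
    {"gripper": 0.02, "slide": [-0.013, 0.225, 0], "spin": 0},
    {"gripper": 0.02, "slide": [-0.0133, 0.24, 0], "spin": 0},
    {"gripper": 0.02, "slide": [-0.0133, 0.2407, 0.01], "spin": 0},
  ],
)

```text
time_s: 28.85
ee_pos: [0.6597, -0.0547, 0.3954]
eef_rot: [3.141, -0.001, 0.282]
force: [0.1, -0.3, -3.6]
grip_width: 0.0252
grip_force: 35.0
```

jog_arm(
  rows=[
    {"gripper": 0.02, "slide": [0, 0, 0.02], "spin": 0},
    {"gripper": 0.02, "slide": [0, 0, 0.045], "spin": 0},
    {"gripper": 0.02, "slide": [0, 0, 0.065], "spin": 0},
    {"gripper": 0.02, "slide": [0, 0, 0.078], "spin": 0},
    {"gripper": 0.02, "slide": [0, 0, 0.083], "spin": 0},
    {"gripper": 0.02, "slide": [0, 0, 0.083], "spin": 0},
    {"gripper": 0.02, "slide": [0, 0, 0.083], "spin": 0},
  ],
)

```text
time_s: 29.55
ee_pos: [0.6596, -0.0523, 0.3126]
eef_rot: [3.141, -0.001, 0.285]
force: [0.1, -0.2, -2.5]
grip_width: 0.0253
grip_force: 35.0
```

Now release the jar, retreat and go to the bottle at (.3996, .2907).

jog_arm(
  rows=[
    {"gripper": 0.02, "slide": [0, 0, 0.0015], "spin": 0},
    {"gripper": 0.02, "slide": [0, 0, 0.0015], "spin": 0},
    {"gripper": 0.045, "slide": [0, 0, 0.0015], "spin": 0},
    {"gripper": 0.06, "slide": [0, 0, 0.0015], "spin": 0},
    {"gripper": 0.06, "slide": [0, 0, 0.0015], "spin": 0},
    {"gripper": 0.06, "slide": [0, 0, 0.0015], "spin": 0},
    {"gripper": 0.06, "slide": [0, 0, -0.035], "spin": 0},
    {"gripper": 0.06, "slide": [0, 0, -0.083], "spin": 0},
  ],
)

```text
time_s: 30.35
ee_pos: [0.6595, -0.0528, 0.3939]
eef_rot: [-3.14, 0.004, 0.284]
force: [1.1, -0.4, 1.3]
grip_width: 0.0597
grip_force: 0.0
```

jog_arm(
  rows=[
    {"gripper": 0.06, "slide": [-0.153, -0.4025, 0], "spin": 0},
    {"gripper": 0.06, "slide": [-0.153, -0.4025, 0], "spin": 0},
    {"gripper": 0.06, "slide": [-0.153, -0.4025, 0], "spin": 0},
    {"gripper": 0.06, "slide": [-0.153, -0.4025, 0], "spin": 0},
    {"gripper": 0.06, "slide": [-0.153, -0.4025, 0], "spin": 0},
    {"gripper": 0.06, "slide": [-0.153, -0.4025, 0], "spin": 0},
    {"gripper": 0.06, "slide": [-0.153, -0.4025, 0], "spin": 0},
    {"gripper": 0.06, "slide": [-0.153, -0.4025, 0], "spin": 0},
  ],
)

```text
time_s: 31.15
ee_pos: [0.4167, 0.2675, 0.3954]
eef_rot: [-3.141, -0.001, 0.284]
force: [0.5, -0.1, 0.3]
grip_width: 0.0595
grip_force: 0.0
```

```bash
python3 - <<'E'
from h import *
o=telemetry.get_obs();print(o['ee_pos'],o['eef_rot'])
go((.3996,.2907,.393),(.3996,.2907,.318),yaw=.2857)
E
```

```text
[0.4167 0.2675 0.3954] [-3.1414 -0.0007  0.2841]
slide [-0.0099 -0.0271  0.0024] spin -0.0016
slide [-0.01   -0.0271  0.0774] spin -0.0016
```

jog_arm(
  rows=[
    {"gripper": 0.06, "slide": [-0.01, -0.028, 0], "spin": -0.001},
    {"gripper": 0.06, "slide": [-0.01, -0.028, 0.01], "spin": -0.001},
    {"gripper": 0.06, "slide": [-0.01, -0.028, 0.04], "spin": -0.001},
    {"gripper": 0.06, "slide": [-0.01, -0.028, 0.065], "spin": -0.001},
    {"gripper": 0.06, "slide": [-0.01, -0.028, 0.077], "spin": -0.001},
    {"gripper": 0.06, "slide": [-0.01, -0.028, 0.077], "spin": -0.001},
    {"gripper": 0.06, "slide": [-0.01, -0.028, 0.077], "spin": -0.001},
  ],
)

```text
time_s: 31.85
ee_pos: [0.4013, 0.2902, 0.319]
eef_rot: [-3.141, -0.001, 0.285]
force: [-0.9, -0.2, 0.5]
grip_width: 0.06
grip_force: 0.0
```

jog_arm(
  rows=[
    {"gripper": 0.038, "slide": [0, 0, 0], "spin": 0},
    {"gripper": 0.038, "slide": [0, 0, 0], "spin": 0},
    {"gripper": 0.02, "slide": [0, 0, 0], "spin": 0},
    {"gripper": 0.02, "slide": [0, 0, 0], "spin": 0},
    {"gripper": 0.02, "slide": [0, 0, 0], "spin": 0},
    {"gripper": 0.02, "slide": [0, 0, 0], "spin": 0},
    {"gripper": 0.02, "slide": [0, 0, 0], "spin": 0},
    {"gripper": 0.02, "slide": [0, 0, 0], "spin": 0},
  ],
)

```text
time_s: 32.65
ee_pos: [0.4008, 0.2904, 0.3184]
eef_rot: [-3.141, -0.0, 0.285]
force: [-0.3, 0.5, 5.1]
grip_width: 0.0292
grip_force: 35.0
```

```bash
python3 - <<'E'
from h import *
o=telemetry.get_obs();print(o['ee_pos'],o['eef_rot'],o['grip_width'],o['grip_force'],o['force'])
go((.5927,-.0048,o['ee_pos'][2]-.004))
E
```

```text
[0.4008 0.2904 0.3184] [-3.1414 -0.0004  0.2853] 0.029214908203333396 35.00173330307007 [-0.2989  0.5322  5.1358]
slide [0.101  0.3373 0.004 ] spin None
```

jog_arm(
  rows=[
    {"gripper": 0.02, "slide": [0, 0, -0.01], "spin": 0},
    {"gripper": 0.02, "slide": [0, 0, -0.03], "spin": 0},
    {"gripper": 0.02, "slide": [0, 0, -0.055], "spin": 0},
    {"gripper": 0.02, "slide": [0, 0, -0.075], "spin": 0},
    {"gripper": 0.02, "slide": [-0.003, 0.012, -0.08], "spin": 0},
    {"gripper": 0.02, "slide": [-0.011, 0.04, -0.08], "spin": 0},
    {"gripper": 0.02, "slide": [-0.021, 0.075, -0.08], "spin": 0},
    {"gripper": 0.02, "slide": [-0.031, 0.11, -0.08], "spin": 0},
  ],
)

```text
time_s: 33.45
ee_pos: [0.4015, 0.1742, 0.3972]
eef_rot: [3.141, 0.002, 0.286]
force: [0.3, -0.8, -2.3]
grip_width: 0.0291
grip_force: 35.0
```

jog_arm(
  rows=[
    {"gripper": 0.02, "slide": [-0.007, 0.035, 0], "spin": 0},
    {"gripper": 0.02, "slide": [0.005, 0.065, 0], "spin": 0},
    {"gripper": 0.02, "slide": [0.027, 0.094, 0], "spin": 0},
    {"gripper": 0.02, "slide": [0.053, 0.125, 0], "spin": 0},
    {"gripper": 0.02, "slide": [0.08, 0.155, 0], "spin": 0},
    {"gripper": 0.02, "slide": [0.105, 0.185, 0], "spin": 0},
    {"gripper": 0.02, "slide": [0.123, 0.212, 0], "spin": 0},
    {"gripper": 0.02, "slide": [0.133, 0.2273, 0], "spin": 0},
  ],
)

```text
time_s: 34.25
ee_pos: [0.5946, -0.0071, 0.3966]
eef_rot: [-3.141, 0.002, 0.284]
force: [-0.4, -0.1, -3.3]
grip_width: 0.0294
grip_force: 35.0
```

jog_arm(
  rows=[
    {"gripper": 0.02, "slide": [0, 0, 0.005], "spin": 0},
    {"gripper": 0.02, "slide": [0, 0, 0.025], "spin": 0},
    {"gripper": 0.02, "slide": [0, 0, 0.05], "spin": 0},
    {"gripper": 0.02, "slide": [0, 0, 0.07], "spin": 0},
    {"gripper": 0.02, "slide": [0, 0, 0.08], "spin": 0},
    {"gripper": 0.02, "slide": [0, 0, 0.083], "spin": 0},
    {"gripper": 0.02, "slide": [0, 0, 0.083], "spin": 0},
    {"gripper": 0.02, "slide": [0, 0, 0.083], "spin": 0},
  ],
)

```text
time_s: 35.05
ee_pos: [0.5936, -0.0046, 0.3159]
eef_rot: [3.141, -0.001, 0.285]
force: [0.9, 0.1, -1.9]
grip_width: 0.0295
grip_force: 35.0
```

Next I release the bottle, retreat and go to the can at (.4893, .2916).

jog_arm(
  rows=[
    {"gripper": 0.02, "slide": [0, 0, 0.0015], "spin": 0},
    {"gripper": 0.02, "slide": [0, 0, 0.0015], "spin": 0},
    {"gripper": 0.045, "slide": [0, 0, 0.0015], "spin": 0},
    {"gripper": 0.06, "slide": [0, 0, 0.0015], "spin": 0},
    {"gripper": 0.06, "slide": [0, 0, 0.0015], "spin": 0},
    {"gripper": 0.06, "slide": [0, 0, 0.0015], "spin": 0},
    {"gripper": 0.06, "slide": [0, 0, -0.03], "spin": 0},
    {"gripper": 0.06, "slide": [0, 0, -0.075], "spin": 0},
  ],
)

```text
time_s: 35.85
ee_pos: [0.5935, -0.0047, 0.3889]
eef_rot: [-3.14, 0.005, 0.285]
force: [0.5, 0.5, 0.8]
grip_width: 0.06
grip_force: 0.0
```

jog_arm(
  rows=[
    {"gripper": 0.06, "slide": [-0.0165, -0.3135, 0], "spin": 0},
    {"gripper": 0.06, "slide": [-0.0165, -0.3135, 0], "spin": 0},
    {"gripper": 0.06, "slide": [-0.0165, -0.3135, 0], "spin": 0},
    {"gripper": 0.06, "slide": [-0.0165, -0.3135, 0], "spin": 0},
    {"gripper": 0.06, "slide": [-0.0165, -0.3135, 0], "spin": 0},
    {"gripper": 0.06, "slide": [-0.0165, -0.3135, 0], "spin": 0},
    {"gripper": 0.06, "slide": [-0.0165, -0.3135, 0], "spin": 0},
    {"gripper": 0.06, "slide": [-0.0165, -0.3135, 0], "spin": 0},
  ],
)

```text
time_s: 36.65
ee_pos: [0.4888, 0.2931, 0.39]
eef_rot: [-3.142, 0.0, 0.288]
force: [0.6, 0.1, 0.4]
grip_width: 0.0599
grip_force: 0.0
```

```bash
python3 - <<'E'
from h import *
o=telemetry.get_obs();print(o['ee_pos'],o['eef_rot'])
go((.4893,.2916,.309),yaw=.2857)
E
```

```text
[0.4888 0.2931 0.39  ] [-3.1416  0.0001  0.2882]
slide [0.     0.0015 0.081 ] spin 0.0025
```

jog_arm(
  rows=[
    {"gripper": 0.06, "slide": [0, 0, 0.01], "spin": 0},
    {"gripper": 0.06, "slide": [0, 0, 0.04], "spin": 0},
    {"gripper": 0.06, "slide": [0, 0, 0.068], "spin": 0},
    {"gripper": 0.06, "slide": [0, 0, 0.08], "spin": 0},
    {"gripper": 0.06, "slide": [0, 0, 0.08], "spin": 0},
    {"gripper": 0.06, "slide": [0, 0, 0.08], "spin": 0},
  ],
)

```text
time_s: 37.25
ee_pos: [0.4901, 0.291, 0.311]
eef_rot: [-3.141, -0.001, 0.284]
force: [0.2, 0.8, 0.8]
grip_width: 0.06
grip_force: 0.0
```

jog_arm(
  rows=[
    {"gripper": 0.035, "slide": [0, 0, 0], "spin": 0},
    {"gripper": 0.035, "slide": [0, 0, 0], "spin": 0},
    {"gripper": 0.02, "slide": [0, 0, 0], "spin": 0},
    {"gripper": 0.02, "slide": [0, 0, 0], "spin": 0},
    {"gripper": 0.02, "slide": [0, 0, 0], "spin": 0},
    {"gripper": 0.02, "slide": [0, 0, 0], "spin": 0},
    {"gripper": 0.02, "slide": [0, 0, 0], "spin": 0},
    {"gripper": 0.02, "slide": [0, 0, 0], "spin": 0},
  ],
)

```text
time_s: 38.05
ee_pos: [0.4896, 0.2915, 0.3104]
eef_rot: [3.142, -0.0, 0.285]
force: [0.2, -2.3, 2.6]
grip_width: 0.0275
grip_force: 35.0
```

```bash
python3 - <<'E'
from h import *
o=telemetry.get_obs();print(o['ee_pos'],o['eef_rot'],o['grip_width'],o['grip_force'],o['force'])
go((.6244,.0660,o['ee_pos'][2]-.004))
E
```

```text
[0.4896 0.2915 0.3104] [ 3.1415 -0.0004  0.2853] 0.027500216410731936 34.99987185001373 [ 0.2246 -2.2651  2.5841]
slide [0.0659 0.2543 0.0041] spin None
```

jog_arm(
  rows=[
    {"gripper": 0.02, "slide": [0, 0, -0.01], "spin": 0},
    {"gripper": 0.02, "slide": [0, 0, -0.03], "spin": 0},
    {"gripper": 0.02, "slide": [0, 0, -0.055], "spin": 0},
    {"gripper": 0.02, "slide": [0, 0, -0.075], "spin": 0},
    {"gripper": 0.02, "slide": [0.004, 0.014, -0.08], "spin": 0},
    {"gripper": 0.02, "slide": [0.011, 0.042, -0.08], "spin": 0},
    {"gripper": 0.02, "slide": [0.022, 0.076, -0.08], "spin": 0},
    {"gripper": 0.02, "slide": [0.034, 0.114, -0.08], "spin": 0},
  ],
)

```text
time_s: 38.85
ee_pos: [0.5548, 0.1903, 0.3896]
eef_rot: [-3.141, 0.001, 0.286]
force: [1.1, 0.2, -3.4]
grip_width: 0.027
grip_force: 35.0
```

jog_arm(
  rows=[
    {"gripper": 0.02, "slide": [0.012, 0.038, 0], "spin": 0},
    {"gripper": 0.02, "slide": [0.022, 0.076, 0], "spin": 0},
    {"gripper": 0.02, "slide": [0.028, 0.108, 0], "spin": 0},
    {"gripper": 0.02, "slide": [0.031, 0.13, 0], "spin": 0},
    {"gripper": 0.02, "slide": [0.032, 0.14, 0], "spin": 0},
    {"gripper": 0.02, "slide": [0.032, 0.1403, 0.015], "spin": 0},
    {"gripper": 0.02, "slide": [0.032, 0.1403, 0.04], "spin": 0},
    {"gripper": 0.02, "slide": [0.032, 0.1403, 0.06], "spin": 0},
  ],
)

```text
time_s: 39.65
ee_pos: [0.6237, 0.0671, 0.3276]
eef_rot: [-3.141, 0.002, 0.286]
force: [-0.4, -0.1, -2.5]
grip_width: 0.0271
grip_force: 35.0
```

jog_arm(
  rows=[
    {"gripper": 0.02, "slide": [0, 0, 0.012], "spin": 0},
    {"gripper": 0.02, "slide": [0, 0, 0.02], "spin": 0},
    {"gripper": 0.02, "slide": [0, 0, 0.023], "spin": 0},
    {"gripper": 0.02, "slide": [0, 0, 0.023], "spin": 0},
    {"gripper": 0.02, "slide": [0, 0, 0.023], "spin": 0},
  ],
)

```text
time_s: 40.15
ee_pos: [0.6246, 0.0662, 0.308]
eef_rot: [3.141, -0.001, 0.285]
force: [0.8, -0.8, -3.6]
grip_width: 0.0274
grip_force: 35.0
```

jog_arm(
  rows=[
    {"gripper": 0.02, "slide": [0, 0, 0.0015], "spin": 0},
    {"gripper": 0.02, "slide": [0, 0, 0.0015], "spin": 0},
    {"gripper": 0.045, "slide": [0, 0, 0.0015], "spin": 0},
    {"gripper": 0.06, "slide": [0, 0, 0.0015], "spin": 0},
    {"gripper": 0.06, "slide": [0, 0, 0.0015], "spin": 0},
    {"gripper": 0.06, "slide": [0, 0, 0.0015], "spin": 0},
    {"gripper": 0.06, "slide": [0, 0, -0.035], "spin": 0},
    {"gripper": 0.06, "slide": [0, 0, -0.085], "spin": 0},
  ],
)

```text
time_s: 40.95
ee_pos: [0.6244, 0.0661, 0.3908]
eef_rot: [-3.14, 0.005, 0.285]
force: [0.3, -0.3, 0.3]
grip_width: 0.0598
grip_force: 0.0
```

jog_arm(
  rows=[
    {"gripper": 0.06, "slide": [-0.12, -0.2, -0.02], "spin": 0},
    {"gripper": 0.06, "slide": [-0.12, -0.2, -0.02], "spin": 0},
    {"gripper": 0.06, "slide": [-0.12, -0.2, -0.02], "spin": 0},
    {"gripper": 0.06, "slide": [-0.12, -0.2, -0.02], "spin": 0},
    {"gripper": 0.06, "slide": [-0.12, -0.2, -0.02], "spin": 0},
    {"gripper": 0.06, "slide": [-0.12, -0.2, -0.02], "spin": 0},
    {"gripper": 0.06, "slide": [-0.12, -0.2, -0.02], "spin": 0},
  ],
)

```text
time_s: 41.65
ee_pos: [0.4529, 0.2244, 0.4125]
eef_rot: [3.142, -0.001, 0.287]
force: [0.4, -0.8, -0.3]
grip_width: 0.0603
grip_force: 0.0
```

```bash
python3 - <<'E'
from h import *
p,d,ci,C=shot('top'); save(p,'top4'); W=world(d,ci,C)
for z,cc in ((.126,(.6246,.0641)),(.131,(.660,-.0545)),(.135,(.592,-.0062)),(.081,(.509,-.2815))):
    m=(abs(W[...,2]-z)<.005)&(np.hypot(W[...,0]-cc[0],W[...,1]-cc[1])<.035)
    if m.sum()>20: print(cc,cv2.minAreaRect(W[m][:,:2].astype(np.float32)),np.median(W[m][:,2]))
o=telemetry.get_obs();print(o['ee_pos'],o['joint_vel'],o['time_s'])
E
```

```text
(0.6246, 0.0641) ((0.6247066259384155, 0.06467878818511963), (0.027073321864008904, 0.026406867429614067), 2.3772051334381104) 0.12537137095326
(0.66, -0.0545) ((0.6604407429695129, -0.05287562683224678), (0.024093281477689743, 0.024811357259750366), 24.29499626159668) 0.13040310577962555
(0.592, -0.0062) ((0.5934731960296631, -0.0047849686816334724), (0.02896466851234436, 0.029739422723650932), 89.92329406738281) 0.13418729467779433
(0.509, -0.2815) ((0.5085603594779968, -0.2820098400115967), (0.04684017226099968, 0.04605935513973236), 15.21638011932373) 0.08004120136325521
[0.4534 0.224  0.4122] [-0.0203  0.014  -0.0044  0.0015 -0.0019  0.0015] 41.7
```

View pics/top4.png

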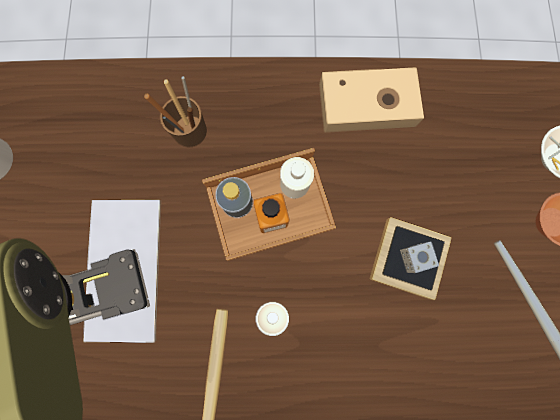

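The final view shows can (233,193), bottle (271,212) and jar (297,173) back within 2 mm of where they started. The block is centred on the pad at (420,257), and nothing else has moved. I'm handing the job in.

```bash
python3 -c "
from station import workorder; print(workorder.hand_in())"
```

```text
the job is handed in; nothing more can be done
None
```

The job is handed in at about 42 s: the doming block stands centred on the bench pad, and the jar, bottle and can are upright in the caddy within about 2 mm of where they started; the hand-in returned no verdict.

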